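# Tip a slide case out of its pocket and pack it in the kit

### The arm

A 6-joint arm with a two-finger parallel gripper is mounted at the origin on a cart in front of the work surface, level with it; the furniture and walls round the work are solid. World frame = base frame: x ahead of the robot, y to its left, z up, the work surface at z = 0. Lengths are in m, angles in rad, forces in N, time in s.
With the tool pointing down it reaches from about 0.25 to 0.85 m from the base axis. Payload 12.5 kg.
Tool frame: the origin (TCP) lies midway between the tips of the shut fingers; the grasp point (between the pads) lies 19 mm behind it; z points along the fingers, y is the direction in which the jaws open and shut (so a half turn about z gives the same grasp; the last joint's range is limited). The gripper opens to 93 mm and grips with 3 to 60 N. Pads are 15 mm wide; open, the fingers measure 128 mm over their backs; the gripper's body (75 mm by 188 mm) begins 65 mm behind the grasp point.
Start: joints at [1.028, 0.351, 1.652, -0, 1.139, -0.085], TCP at [0.243, 0.493, 0.18] pointing down, gripper open.
Joint ranges: [-2.75, 2.75], [-0.79, 2.1], [0.01, 2.65], [-1.57, 4.71], [0.07, 3.14], [-2.87, 2.87]. Speed limits (rad/s): [2.22, 2.22, 2.79, 3.14, 3.14, 3.14].

### API

Orientations are given as a unit quaternion [w, x, y, z].
In Python, from workcell import r gives the robot as it stands. The module is installed in compiled form; this text tells all that it offers.
- The arm moves only by the tool play_rows, never from a script. Its argument "deltas" is a list of rows, each an object with "offset": the shift along the world's x, y, z in m, a list of three; "delta_rot": the turn, a rotation vector about the world's x, y, z in degrees, a list of three. In form: [{"offset": [tx, ty, tz], "delta_rot": [rx, ry, rz]}, ...]. A call has 1 to 20 rows; each row shifts and turns the pose as measured when the row begins; what a row does not reach is not made up. A row lasts 1/10 s, in which the tool goes at most 50 mm and 8.59 degrees, less where a joint would pass 70% of its speed; a pose out of reach is approached as far as the arm can. A call with a gripper value outside its range is refused whole. "gripper" is the opening in per cent of the stroke, from 0 (shut) to 100 (fully open), set as the call begins (left out, the last holds). The fingers move at their own pace and stop on an object; "squeeze" is the grip in N (left out, the last holds). Time passes only in rows, so rows that do not move let the fingers close. It gives the time, the measured TCP pose, the force and the opening at its end, in the units of the state.
- r.state(): the state, without advancing time (a new reading comes with each control period).
- r.read_camera(name): name is "scene" or "side" or "wrist"; returns a dict with "color" (420x560x3 uint8, red, green, blue), "fx", "fy", "cx", "cy" (pixels), "cam_to_world" (4x4, takes a point from camera to world coordinates); the wrist camera has in their place "mount" (4x4, takes a point from camera to tool coordinates, whose origin is the TCP and whose axes are the flange's). Camera axes: x right, y down, z forward; pixel columns grow to the right and rows downward; lengths in m; the calibration is good to about 2 mm. A picture is of the moment at which its call begins: read the wrist's pose just before it. There is no depth.
- r.finish_job(): hands the job in, once; it reports no verdict.
The state is a dict: "time_s": time; "joint_positions": joint angles; "joint_vel": joint speeds; "joint_efforts": joint torques, N m; "tool_pos": TCP position; "tool_rot": TCP orientation; "wrist_force": force on the tool from outside, world axes, zero at the start; "torque": the same for the moment, N m; "gripper_width": finger opening in m.
Only numpy, scipy, OpenCV 4.12 (cv2) and the standard library are available. Lean on these libraries where they do the work, as an engineer would, in place of code of your own. Each camera call takes 0.05 s, during which the arm holds its last target. There are 200 camera calls.

### The job

Press down on the thumb-trough end of the orange slide case so that it rocks up in its pocket, and let go so that it stays tipped. Then pluck it out by its raised end and lower it, without dropping it, right side up into the empty lane between the petri dish and the microtubes in the white kit tray, lying flat on the lane's floor. Leave the blue and green cases lying in their pockets and the kit's other items in their places.

Things in the scene. Friction and masses are not known exactly. Their poses are not given: they have to be found in the camera images.
- case_orange: Orange closed plastic slide case, a block 96 (x) x 32 (y) x 30 (z) mm, about 80 g, with a white label panel on top and a small white clasp on its +x end. Origin: centre of its underside; x along its length, z up through the label. It starts level in one of the three pockets, its +x end at the pocket tray's +x end.
- case_blue: Blue slide case of the same shape and frame, in another pocket. Stays there.
- case_green: Green slide case of the same shape and frame, in another pocket. Stays there.
- pocket_tray: Fixed grey tray, 121 x 131 mm, three pockets along x (x -58 to +53 mm, 37 mm wide, centred at y = -42, 0, 42 mm). Origin: on the worktop, mid-width, below the rocking edge (x = 0). Walls are 64 mm high, level with the cases' tops, for x > -18 mm, and 44 mm for x < -18 mm: the thumb trough, on the side nearer the robot. Gaps round a level case are too small for fingers.
- rocking_edge (a point): Point on the pocket floor's rocking edge, mid-width of the pocket tray, 34 mm above the worktop; axes as the tray's. The floor is level for x > 0 and slopes down at 28 degrees for x < 0. A level case has its middle at x = +3 mm, so it only just rests on the level part.
- press_line (a point): Point over the thumb trough at the height of the level cases' tops (64 mm), at the tray's x = -35 mm, mid-width; axes as the tray's. A case pressed down here by about 15 mm rocks by 28 degrees and stays tipped, its +x end then standing about 20 mm above the walls and the other cases.
- kit_tray: Fixed open white kit tray, floor 4 mm thick, walls 16 mm high and 4 mm thick. Origin: on the worktop under the middle of the empty lane; x along the lane. Along y: microtube lane from -46 to -24 mm, empty lane from -20 to +20 mm, petri dish compartment from +24 to +122 mm; all 106 mm long inside (x from -53 to +53 mm).
- kit_lane (a point): Centre of the floor of the empty lane in the kit tray (4 mm above the worktop); x along the lane, which is 106 x 40 mm inside.
- petri: Petri dish, 91 mm across, 15 mm high, lying in its compartment of the kit tray. Origin: centre of underside.
- tube_white: White microtube 41 mm long, 13 mm high, lying in the kit tray's narrow lane. Origin: centre of underside; y along its length.
- tube_red: White microtube with a red cap, 41 mm long, 13 mm high, lying in the kit tray's narrow lane. Origin: centre of underside; y along its length.
There are look-alikes about, which are no part of the job. There is more than one size of the case_blue; the job needs the largest.

How it is judged:
On the way:
1. the orange case stands tipped up in its pocket (tilted 20 to 35 degrees) with the robot not touching it, for 0.2 s (angle between case_orange's own z axis and vertical between 0.35 and 0.61 rad and contact force between each of the arm, the fingers and case_orange below 0.05 N and linear speed of case_orange below 0.03 m/s and x of case_orange in the frame of pocket_tray between -0.02 and 0.02 m and y of case_orange in the frame of pocket_tray between -0.052 and 0.052 m and z of case_orange in the frame of pocket_tray between 0.02 and 0.05 m), for 0.2 s.
At the end, for the whole second after the job is handed in: Orange case right side up, level (3 deg) and at rest on the floor of the empty lane, either way round (7 deg), centred within 7 mm along, 6 mm across, 3 mm in height; blue and green cases level, within 12 mm of their starts; petri dish and microtubes within 15 mm of theirs (x of case_orange in the frame of kit_lane between -0.007 and 0.007 m and y of case_orange in the frame of kit_lane between -0.006 and 0.006 m and z of case_orange in the frame of kit_lane between -0.003 and 0.003 m and angle between case_orange's own z axis and vertical below 0.06 rad and angle between the x axis of case_orange and the x axis of kit_lane, either way round below 0.12 rad and linear speed of case_orange below 0.02 m/s and distance of each of case_blue, case_green from where it was at the start of the episode below 0.012 m and angle between each of case_blue, case_green's own z axis and vertical below 0.1 rad and distance of each of petri, tube_white, tube_red from where it was at the start of the episode below 0.015 m); the robot touches nothing.
It fails at once if the blue or the green case is tipped by more than 0.25 rad or moved by more than 25 mm (angle between any of case_blue, case_green's own z axis and vertical above 0.25 rad or distance of any of case_blue, case_green from where it was at the start of the episode above 0.025 m).
It fails at once if the orange case is dropped: it moves faster than 0.5 m/s while the fingers do not touch it (linear speed of case_orange above 0.5 m/s and contact force between the fingers and case_orange below 0.05 N).
It also fails if it takes over 51 s, if anything falls off the work surface, if the arm or the gripper's body presses on something with over 40 N, if the wrist force passes 120 N, or if a joint passes its speed limit or range.

## Working session

There is one attempt and no reset: what is moved stays moved. The work goes in short steps, Python scripts to look and compute and a tool call to move; the robot and the scene stay as the last step left them, time stands still between calls to the robot, and variables do not carry over. Pictures are saved under pics/ and viewed, about 8 in all and at most 12, crops included, and the job is handed in when it is done.

Besides the shell and the picture viewer there is one more tool, called as name(argument=value, ...), one argument or row to a line, values as JSON. play_rows: Moves the arm, as the interface text tells. Its arguments: {"type":"object","properties":{"deltas":{"type":"array"},"gripper":{"type":"number"},"squeeze":{"type":"number"}},"required":["deltas"]}

```bash
mkdir -p pics
python3 - <<'E'
from workcell import r
import cv2,numpy as np
s=r.state();print(s)
for n in("scene","side"):
    c=r.read_camera(n);np.savez(f"{n}0.npz",**c)
    print(n,c["fx"],c["fy"],c["cx"],c["cy"],np.round(c["cam_to_world"],4).tolist())
    cv2.imwrite(f"pics/{n}0.png",cv2.cvtColor(c["color"],cv2.COLOR_RGB2BGR))
E
```

```text
{'time_s': 0.0, 'joint_positions': array([ 1.02839121e+00,  3.51239573e-01,  1.65239947e+00,  2.46771975e-06,
        1.13906521e+00, -8.45535981e-02]), 'joint_vel': array([-6.69289563e-04,  3.88012689e-04,  9.40150699e-05,  1.60133132e-03,
       -7.82586802e-04, -1.18912746e-03]), 'joint_efforts': array([ 1.09687714e-04, -4.97317457e+01, -2.85253608e+01,  6.98898244e-02,
        2.57443415e-02, -1.69592013e-04]), 'tool_pos': array([0.24287548, 0.49305981, 0.17900897]), 'tool_rot': array([-1.72457764e-04,  2.26931908e-01,  9.73910468e-01, -5.28367756e-04]), 'wrist_force': array([ 0.08323317, -0.08462495,  0.99403082]), 'torque': array([-0.04317761,  0.00546521, -0.02997284]), 'gripper_width': 0.09286127654338212}
scene 440.77184559192364 440.77184559192364 280.6448421742674 208.83440632947938 [[0.697, -0.5591, 0.4489, -0.0489], [-0.7168, -0.5277, 0.4557, -0.4624], [-0.0179, -0.6394, -0.7687, 0.992], [0.0, 0.0, 0.0, 1.0]]
side 534.0259774114999 534.0259774114999 272.2645576645235 199.13464849140826 [[-0.9634, -0.0797, 0.2558, 0.1359], [-0.2672, 0.3584, -0.8945, 1.3248], [-0.0204, -0.9302, -0.3666, 0.6025], [0.0, 0.0, 0.0, 1.0]]
```

View pics/scene0.png

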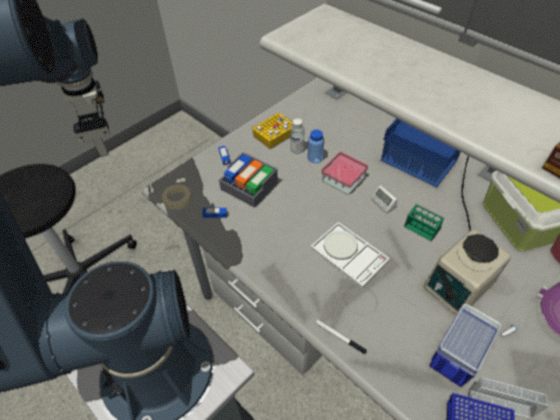

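View pics/side0.png

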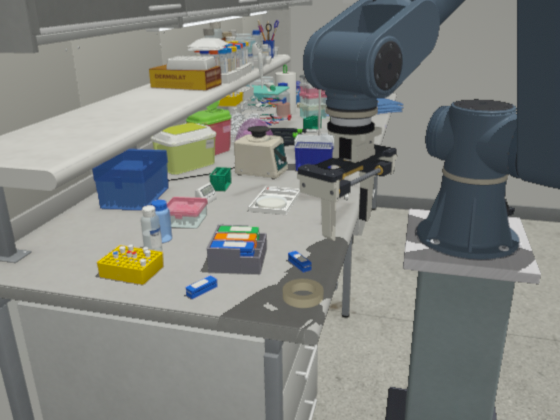

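The scene view shows the pocket tray at about (249,178) and the kit tray at (352,253). There are three blue candidates: the case in the tray at (238,165), a small one at (224,155) and a small one at (215,212). The one in the tray is the largest and sits in a pocket, so it is case_blue. I'll confirm with one enlarged crop.

Run:
```python
import cv2,numpy as np
s=cv2.imread("pics/scene0.png");d=cv2.imread("pics/side0.png")
f=lambda im,x,y,w,h:cv2.resize(im[y:y+h,x:x+w],(400,300),interpolation=cv2.INTER_CUBIC)
# scale: 4 for scene, 4 for side
o=np.vstack([np.hstack([f(s,195,140,100,75),f(s,303,215,100,75)]),np.hstack([f(d,190,213,100,75),f(d,230,170,100,75)])])
cv2.imwrite("pics/crop1.png",o)
```

```text
(no output)
```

View pics/crop1.png

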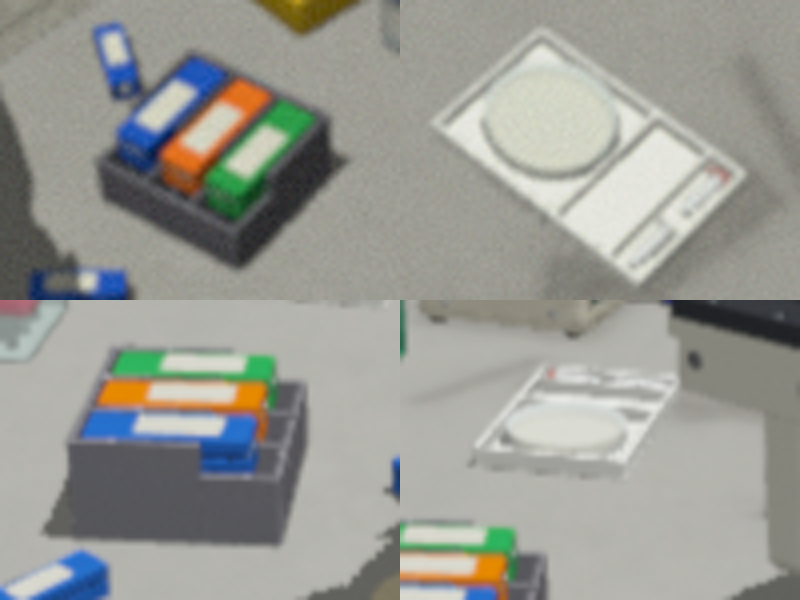

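```bash
cat > h.py <<'E'
import numpy as np
from scipy.optimize import least_squares
C={n:dict(np.load(f"{n}0.npz")) for n in("scene","side")}
def proj(c,P):
    T=np.linalg.inv(c["cam_to_world"]);p=np.c_[P,np.ones(len(P))]@T[:3].T
    return np.c_[c["fx"]*p[:,0]/p[:,2]+c["cx"],c["fy"]*p[:,1]/p[:,2]+c["cy"]]
def W(q,L):
    x,y,t=q;c,s=np.cos(t),np.sin(t);L=np.array(L,float)/1000
    return np.c_[x+c*L[:,0]-s*L[:,1],y+s*L[:,0]+c*L[:,1],L[:,2]]
def fit(obs,q0):
    f=lambda q:np.concatenate([(proj(C[n],W(q,L))-U).ravel() for n,L,U in obs])
    R=least_squares(f,q0,loss="soft_l1");return R.x,f(R.x).reshape(-1,2)
def ray(n,u,z):
    c=C[n];T=c["cam_to_world"];d=T[:3,:3]@[(u[0]-c["cx"])/c["fx"],(u[1]-c["cy"])/c["fy"],1];o=T[:3,3]
    return o+d*(z-o[2])/d[2]
E
python3 - <<'E'
from h import *
A=lambda p,x,y,ox,oy:(np.array(p,float)-[ox,oy]+.5)/4-.5+[x,y]
a=ray("scene",A([163,145],195,140,0,0),.064);b=ray("scene",A([232,78],195,140,0,0),.064);print("edge",a,b)
yaw=np.arctan2(*(b-a)[1::-1])
# far corners: left is +y (x pointing away, y to left)
T=[("scene",[[58,65.5,64],[58,-65.5,64],[-45,16,64],[-45,-16,64],[51,-16,64],[51,16,64]],A([[195,52],[330,118],[163,145],[207,165],[272,95],[232,78]],195,140,0,0)),
   ("side",[[58,65.5,64],[-63,65.5,0],[58,65.5,0],[-63,-65.5,44]],A([[70,441],[279,544],[75,532],[305,383]],190,213,0,300))]
q,e=fit(T,[*(a+b)[:2]/2,yaw]);print(q,np.round(e,1).tolist())
for n in C:
  for sg in [1]:
    pass
k=A([[542,28],[745,172],[638,283],[432,123]],303,215,400,0)
K=np.array([ray("scene",u,.016) for u in k]);print(K)
for t0 in (0,1.57,3.14,-1.57):
  # which is +y: petri side
  t=[("scene",[[57,126,16],[57,-50,16],[-57,-50,16],[-57,126,16]],k)]
  q2,e=fit(t,[*K.mean(0)[:2],yaw+t0]);print(t0,q2,np.round(e,1).tolist())
E
```

```text
edge [0.49205587 0.27173268 0.064     ] [0.57516944 0.28597113 0.064     ]
[0.53145335 0.2562833  0.17742537] [[-0.4, -0.8], [1.1, -0.8], [-0.2, 2.7], [-2.4, 2.1], [0.6, -0.0], [2.0, 0.2], [-1.0, 0.1], [1.1, 0.9], [-0.4, 2.4], [0.1, -1.0]]
[[ 0.59832211 -0.03354921  0.016     ]
 [ 0.59669078 -0.20645033  0.016     ]
 [ 0.482388   -0.20644413  0.016     ]
 [ 0.48478994 -0.03160568  0.016     ]]
0 [ 0.54015057 -0.15738317 -0.01187808] [[-0.3, -0.4], [0.5, 0.4], [0.1, 0.0], [-0.3, -0.2]]
1.57 [ 0.54015057 -0.15738317 -0.01187807] [[-0.3, -0.4], [0.5, 0.4], [0.1, 0.0], [-0.3, -0.2]]
3.14 [ 0.46574911 -0.01821842  3.5118038 ] [[2.3, 57.8], [-112.2, -0.3], [-69.3, -59.8], [43.0, -0.1]]
-1.57 [ 0.54015057 -0.15738317 -0.01187807] [[-0.3, -0.4], [0.5, 0.4], [0.1, 0.0], [-0.3, -0.2]]
```

play_rows(
  deltas=[
    {"offset": [0,0,0.04],"delta_rot": [0,0,0]},
    {"offset": [0.02,-0.02,0.04],"delta_rot": [0,0,4]},
    {"offset": [0.025,-0.025,0],"delta_rot": [0,0,4]},
    {"offset": [0.025,-0.025,0],"delta_rot": [0,0,4]},
    {"offset": [0.025,-0.025,0],"delta_rot": [0,0,4]},
    {"offset": [0.025,-0.025,0],"delta_rot": [0,0,4]},
    {"offset": [0.025,-0.025,0],"delta_rot": [0,0,4]},
    {"offset": [0.025,-0.025,0],"delta_rot": [0,0,4]},
    {"offset": [0.025,-0.025,0],"delta_rot": [0,0,4]},
    {"offset": [0.025,-0.025,0],"delta_rot": [0,0,4]},
    {"offset": [0.025,-0.025,0],"delta_rot": [0,0,0]},
    {"offset": [0,0,0],"delta_rot": [0,0,0]},
  ],
  gripper=0,
  squeeze=40,
)

```text
time_s: 1.3
tool_pos: [0.4939, 0.2357, 0.2587]
tool_rot: [-0.001, -0.1, 0.995, -0.003]
wrist_force: [-0.5, 0.3, -0.4]
gripper_width: 0.0024
```

```bash
cat >> h.py <<'E'
from scipy.spatial.transform import Rotation as Ro
def shot(name):
    from workcell import r
    import cv2
    s=r.state();c=r.read_camera("wrist")
    T=np.eye(4);T[:3,:3]=Ro.from_quat(s["tool_rot"],scalar_first=True).as_matrix();T[:3,3]=s["tool_pos"]
    c["cam_to_world"]=T@c["mount"];np.savez(name+"0.npz",**c);C[name]=c
    cv2.imwrite(f"pics/{name}.png",cv2.cvtColor(c["color"],cv2.COLOR_RGB2BGR));return s,c
E
python3 - <<'E'
from h import *
s,c=shot("w1");print(s["time_s"],s["tool_pos"],Ro.from_matrix(Ro.from_quat(s["tool_rot"],scalar_first=True).as_matrix()).as_matrix().round(3).tolist(),c["mount"].round(3).tolist(),s["gripper_width"],s["joint_positions"].round(2))
E
```

```text
1.3 [0.49387561 0.23569824 0.2587328 ] [[-0.98, -0.199, -0.0], [-0.199, 0.98, -0.007], [0.002, -0.007, -1.0]] [[0.001, -0.969, -0.248, 0.069], [1.0, 0.001, 0.0, -0.002], [-0.0, -0.248, 0.969, -0.205], [0.0, 0.0, 0.0, 1.0]] 0.002407541947831121 [ 0.36  0.28  1.55 -0.01  1.31 -1.41]
```

View pics/w1.png

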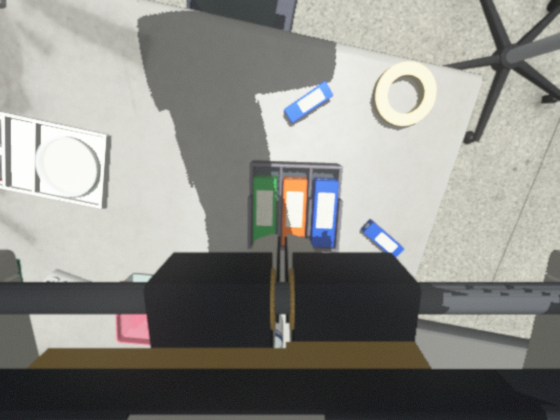

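The wrist view shows the trough end of the tray along row ~163 (corners (251,162) and (341,165)), the orange case in the middle pocket with its near end at (295,178), and part of the kit at left. I'll refit the tray pose using these points.

Run:
```python
from h import *
import cv2
w=dict(np.load("w10.npz"));C["w1"]=w
hsv=cv2.cvtColor(w["color"],cv2.COLOR_RGB2HSV)
m=cv2.inRange(hsv,(5,150,120),(18,255,255));m[:, :270]=0;m[250:]=0
n,l,st,ce=cv2.connectedComponentsWithStats(m);print(st[1:][st[1:,4]>40],)
for u in([252,162],[341,165]):print(ray("w1",u,.044))
ys,xs=np.where(m>0)
for v in (180,182,186,195,205,215,225):
    x=np.where(m[v]>0)[0];
    if len(x):print(v,x.min(),x.max(),ray("w1",[(x.min()+x.max())/2,v],.064).round(4))
# orange in scene: mask of case top quad
T=[("w1",[[-63,-65.5,44],[-63,65.5,44]],np.array([[252,162],[341,165.]]))]
A=lambda p,x,y,ox,oy:(np.array(p,float)-[ox,oy]+.5)/4-.5+[x,y]
T+=[("scene",[[58,65.5,64],[58,-65.5,64]],A([[195,52],[330,118]],195,140,0,0)),
   ("side",[[58,65.5,64],[-63,65.5,0],[58,65.5,0],[-63,-65.5,44]],A([[70,441],[279,544],[75,532],[305,383]],190,213,0,300))]
q,e=fit(T,[.531,.256,.177]);print(q,e.round(1).tolist())
print(W(q,[[-35,0,64],[-45,0,64]]))
```

```text
[[282 178  25  67 581]]
[0.47824717 0.18693523 0.044     ]
[0.45731857 0.3095892  0.044     ]
180 284 306 [0.4879 0.2497 0.064 ]
182 284 306 [0.4906 0.2503 0.064 ]
186 283 306 [0.4961 0.2508 0.064 ]
195 283 306 [0.5083 0.2534 0.064 ]
205 284 305 [0.522  0.2564 0.064 ]
215 283 305 [0.5362 0.2587 0.064 ]
225 283 304 [0.5506 0.2611 0.064 ]
[0.53039113 0.25637571 0.16419465] [[-3.9, -0.3], [0.7, 0.3], [-0.3, -0.7], [0.8, -0.4], [-0.9, -0.0], [1.1, 1.1], [-0.3, 2.3], [0.8, -0.8]]
[[0.49586187 0.25065468 0.064     ]
 [0.48599636 0.2490201  0.064     ]]
```

play_rows(
  deltas=[
    {"offset": [0.002,0.0145,-0.04],"delta_rot": [0,0.4,-1.5]},
    {"offset": [0,0,-0.045],"delta_rot": [0,0,0]},
    {"offset": [0,0,-0.045],"delta_rot": [0,0,0]},
    {"offset": [0,0,-0.03],"delta_rot": [0,0,0]},
    {"offset": [0,0,0],"delta_rot": [0,0,0]},
  ],
)

```text
time_s: 1.85
tool_pos: [0.4916, 0.2548, 0.0947]
tool_rot: [-0.003, -0.087, 0.996, -0.002]
wrist_force: [-0.8, -0.3, 0.7]
gripper_width: 0.0005
```

play_rows(
  deltas=[
    {"offset": [0.0045,-0.0045,-0.01],"delta_rot": [0,0,0]},
    {"offset": [0,0,-0.01],"delta_rot": [0,0,0]},
    {"offset": [0,0,-0.005],"delta_rot": [0,0,0]},
    {"offset": [0,0,0],"delta_rot": [0,0,0]},
  ],
)

```text
time_s: 2.25
tool_pos: [0.4977, 0.2518, 0.0719]
tool_rot: [-0.001, -0.088, 0.996, -0.001]
wrist_force: [0.1, 0.2, 0.3]
gripper_width: 0.0009
```

play_rows(
  deltas=[
    {"offset": [-0.001,-0.001,-0.004],"delta_rot": [0,0,0]},
    {"offset": [0,0,-0.004],"delta_rot": [0,0,0]},
    {"offset": [0,0,-0.004],"delta_rot": [0,0,0]},
    {"offset": [0,0,-0.004],"delta_rot": [0,0,0]},
  ],
)

```text
time_s: 2.65
tool_pos: [0.4979, 0.2512, 0.057]
tool_rot: [0.001, -0.088, 0.996, -0.0]
wrist_force: [-0.1, 0.1, -0.4]
gripper_width: 0.0003
```

play_rows(
  deltas=[
    {"offset": [0,0,-0.003],"delta_rot": [0,0,0]},
    {"offset": [0,0,-0.003],"delta_rot": [0,0,0]},
    {"offset": [0,0,-0.001],"delta_rot": [0,0,0]},
  ],
)

```text
time_s: 2.95
tool_pos: [0.4977, 0.2511, 0.0489]
tool_rot: [0.0, -0.088, 0.996, -0.001]
wrist_force: [-0.6, -0.5, -0.6]
gripper_width: 0.0003
```

play_rows(
  deltas=[
    {"offset": [0,0,-0.002],"delta_rot": [0,0,0]},
    {"offset": [0,0,0],"delta_rot": [0,0,0]},
  ],
)

```text
time_s: 3.15
tool_pos: [0.4977, 0.2512, 0.0465]
tool_rot: [0.0, -0.088, 0.996, -0.001]
wrist_force: [-0.2, -0.5, -0.9]
gripper_width: 0.0007
```

Run:
```python
from workcell import r
import cv2,numpy as np
a=r.read_camera("side")["color"];b=r.read_camera("scene")["color"]
f=lambda im,x,y,w,h:cv2.resize(im[y:y+h,x:x+w],(400,400),interpolation=cv2.INTER_CUBIC)
cv2.imwrite("pics/c2.png",np.hstack([f(a,180,190,110,110),f(b,195,120,110,110)])[...,::-1])
print(r.state()["wrist_force"])
```

```text
[-0.16093813 -0.68105282 -0.35056521]
```

View pics/c2.png

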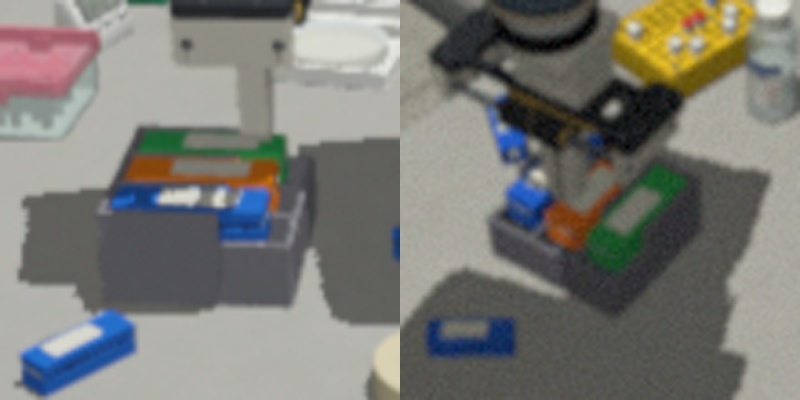

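Run:
```python
from h import *
P=np.array([[.4977,.2512,.0465],[.4977,.2512,.12]])
p=proj(C["side"],P);print((p-[180,190])*400/110)
p=proj(C["scene"],P);print((p-[195,120])*400/110+[400,0])
q=[.5305,.2563,.172]
p=proj(C["side"],W(q,[[-45,16,64],[-45,-16,64],[51,-16,64],[51,16,64],[-45,-26,64]]));print((p-[180,190])*400/110)
```

```text
[[257.62736937 193.26753651]
 [253.55641552  88.81842469]]
[[571.09148288 227.10778893]
 [563.00007777 162.03117764]]
[[271.78543084 179.70813261]
 [278.11029763 158.25543418]
 [132.94788084 154.80563453]
 [123.21794718 176.01250177]
 [280.02652635 151.75596502]]
```

Run:
```python
from h import *
P=np.array([[.2429,.4931,.179]]);d=np.array([[-.443,.896,0]])*.0465 # tool y dir approx
d=np.array([[np.cos(1.112),np.sin(1.112),0]])*.0465
print(proj(C["side"],np.vstack([P,P+d,P-d,P+[0,0,.04]])))
w=dict(np.load("w10.npz"));T=np.linalg.inv(w["mount"])
for z in(0,-.02,-.04):
  p=T@[0,0,z,1];print(z,w["fx"]*p[0]/p[2]+w["cx"],w["fy"]*p[1]/p[2]+w["cy"])
import cv2
s=cv2.imread("pics/side0.png")[150:260,290:410];v=cv2.imread("pics/w1.png")[190:300,230:350]
cv2.imwrite("pics/c3.png",cv2.resize(np.hstack([s,v]),None,fx=3.3,fy=3.3,interpolation=cv2.INTER_CUBIC))
```

```text
[[345.89142692 249.47166883]
 [330.03347873 259.21346555]
 [360.68980913 240.3807808 ]
 [346.5980747  228.49286279]]
0 283.9067542192355 227.77624736104931
-0.02 284.10161478786205 237.45611860621776
-0.04 284.3390556416948 249.25120321283697
```

View pics/c3.png

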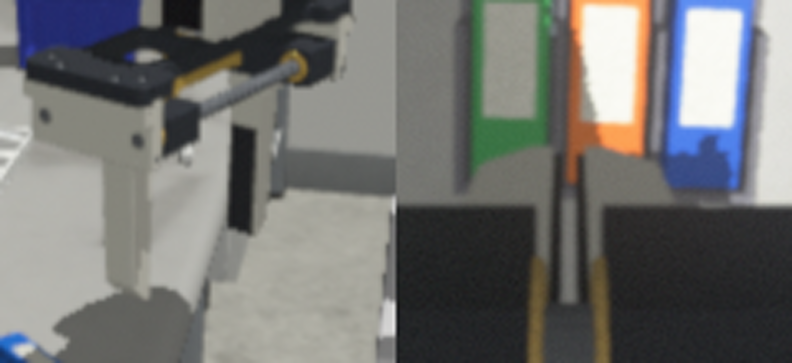

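Side, scene and wrist views all put the visible fingertips about 40 mm behind the reported TCP, and the force is near zero. So there is no contact yet and the case is still level. I'll go on down in small steps, watching the force.

play_rows(
  deltas=[
    {"offset": [-0.001,0,-0.004],"delta_rot": [0,0,0]},
    {"offset": [0,0,-0.004],"delta_rot": [0,0,0]},
    {"offset": [0,0,-0.004],"delta_rot": [0,0,0]},
  ],
)

```text
time_s: 3.55
tool_pos: [0.4972, 0.2514, 0.0346]
tool_rot: [0.001, -0.088, 0.996, -0.0]
wrist_force: [-0.3, -1.1, -0.8]
gripper_width: 0.0004
```

Run:
```python
from h import *
from workcell import r
import cv2
a=r.read_camera("side")["color"];b=r.read_camera("scene")["color"];s=r.state();print(s["wrist_force"])
P=np.array([s["tool_pos"]]);p=proj(C["side"],P)[0];q=proj(C["scene"],P)[0];print(p,q)
f=lambda im,x,y,w,h:cv2.resize(im[y:y+h,x:x+w],(400,400),interpolation=cv2.INTER_CUBIC)
o=np.hstack([f(a,210,190,80,80),f(b,215,140,70,70)])[...,::-1].copy()
u=((p-[210,190])*5).astype(int);v=((q-[215,140])*400/70+[400,0]).astype(int)
for k in(u,v):cv2.drawMarker(o,tuple(map(int,k)),(255,0,255),0,14,1)
cv2.imwrite("pics/c4.png",o)
```

```text
[ 0.49069315  0.33312234 -0.28893171]
[251.41601608 247.87883513] [242.15578257 185.46428102]
```

View pics/c4.png

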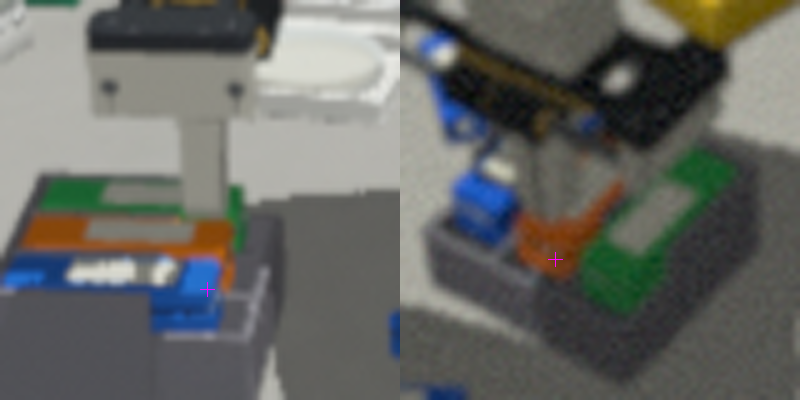

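The side view shows the fingertip at (205,215), still above orange's top, with the TCP marker about 38 mm lower. The cases are level, so I'll continue.

play_rows(
  deltas=[
    {"offset": [-0.001,0,-0.004],"delta_rot": [0,0,0]},
    {"offset": [0,0,-0.004],"delta_rot": [0,0,0]},
    {"offset": [0,0,-0.002],"delta_rot": [0,0,0]},
  ],
)

```text
time_s: 3.95
tool_pos: [0.4958, 0.2513, 0.0236]
tool_rot: [0.001, -0.088, 0.996, -0.0]
wrist_force: [-0.8, -0.2, 1.2]
gripper_width: 0.0006
```

play_rows(
  deltas=[
    {"offset": [0,0,-0.003],"delta_rot": [0,0,0]},
    {"offset": [0,0,-0.003],"delta_rot": [0,0,0]},
  ],
)

```text
time_s: 4.15
tool_pos: [0.4944, 0.2509, 0.017]
tool_rot: [-0.001, -0.088, 0.996, -0.001]
wrist_force: [-9.3, -1.3, 8.4]
gripper_width: 0.0003
```

```bash
cat >> h.py <<'E'
def orange():
    from workcell import r
    import cv2
    for n in("side","scene"):
        i=r.read_camera(n)["color"];m=cv2.inRange(cv2.cvtColor(i,cv2.COLOR_RGB2HSV),(5,150,70),(18,255,255))
        m[:140]=0;m[300:]=0;m[:,300:]=0;m[:,:205]=0
        k,l,st,ce=cv2.connectedComponentsWithStats(m);j=1+st[1:,4].argmax();print(n,st[j],ce[j].round(1))
        print([(int(x),int(np.where(l[:,x]==j)[0].min()),int(np.where(l[:,x]==j)[0].max())) for x in range(st[j,0],st[j,0]+st[j,2],3) if (l[:,x]==j).any()])
    print(r.state()["wrist_force"])
def pred(q,th,s0=3):
    # tilted case edges in tray frame; th deg; s0 centre offset from pivot
    c,s=np.cos(np.radians(th)),np.sin(np.radians(th))
    L=[[(s0+a)*c-h*s,y,34+(s0+a)*s+h*c] for a in(-48,48) for y in(-16,16) for h in(0,30)]
    for n in("side","scene"):print(th,n,proj(C[n],W(q,L)).round(0).tolist())
E
python3 - <<'E'
from h import *
orange()
q=[.5305,.2563,.172];pred(q,0);pred(q,28)
E
```

```text
side [217 229  22  11 143] [224.8 234.7]
[(217, 235, 238), (220, 229, 238), (223, 229, 238), (226, 230, 239), (229, 231, 239), (232, 237, 239), (235, 238, 239), (238, 239, 239)]
scene [235 174  17  16  69] [242.5 183.4]
[(235, 183, 184), (238, 183, 186), (241, 184, 189), (244, 183, 187), (247, 179, 182), (250, 175, 176)]
[-6.0479497  -1.02619166  4.70318031]
0 side [[257.0, 245.0], [256.0, 234.0], [255.0, 251.0], [255.0, 239.0], [217.0, 244.0], [217.0, 233.0], [215.0, 250.0], [214.0, 238.0]]
0 scene [[244.0, 190.0], [244.0, 183.0], [236.0, 186.0], [235.0, 179.0], [264.0, 171.0], [263.0, 164.0], [255.0, 167.0], [254.0, 159.0]]
28 side [[255.0, 253.0], [260.0, 243.0], [253.0, 259.0], [259.0, 249.0], [219.0, 235.0], [224.0, 225.0], [217.0, 241.0], [222.0, 231.0]]
28 scene [[246.0, 194.0], [242.0, 191.0], [238.0, 189.0], [234.0, 186.0], [262.0, 166.0], [259.0, 163.0], [253.0, 162.0], [250.0, 158.0]]
```

Orange's far end has risen in the side view, at (217,235) to (223,229), which is close to the 28° prediction. I'll lift off.

play_rows(
  deltas=[
    {"offset": [0,0,-0.001],"delta_rot": [0,0,0]},
    {"offset": [0,0,0.01],"delta_rot": [0,0,0]},
    {"offset": [0,0,0.04],"delta_rot": [0,0,0]},
    {"offset": [0,0,0.045],"delta_rot": [0,0,0]},
    {"offset": [-0.01,0,0.045],"delta_rot": [0,0,0]},
    {"offset": [-0.02,0,0.045],"delta_rot": [0,0,0]},
    {"offset": [0,0,0],"delta_rot": [0,0,0]},
    {"offset": [0,0,0],"delta_rot": [0,0,0]},
  ],
  gripper=62,
)

```text
time_s: 5.05
tool_pos: [0.4635, 0.2504, 0.2099]
tool_rot: [0.001, -0.088, 0.996, -0.0]
wrist_force: [0.6, -1.1, -0.8]
gripper_width: 0.0566
```

Run:
```python
from h import *
import cv2
orange()
s,c=shot("w2");print(s["tool_pos"],s["gripper_width"])
from workcell import r
b=r.read_camera("side")["color"];d=r.read_camera("scene")["color"]
f=lambda im,x,y:cv2.resize(im[y:y+75,x:x+75],(280,280),interpolation=cv2.INTER_CUBIC)
o=np.hstack([c["color"][140:420,170:410],f(b,205,205),f(d,210,130)])
cv2.imwrite("pics/c5.png",o[...,::-1])
```

```text
side [218 226  22  14 171] [227.2 234.1]
[(218, 238, 238), (221, 232, 239), (224, 226, 239), (227, 227, 238), (230, 229, 239), (233, 231, 239), (236, 237, 239), (239, 239, 239)]
scene [234 160  27  30 192] [248.4 173.1]
[(234, 184, 185), (237, 181, 187), (240, 183, 189), (243, 185, 189), (246, 166, 184), (249, 161, 180), (252, 160, 174), (255, 161, 171), (258, 163, 168)]
[ 0.53441096 -0.50546636  0.16330696]
[0.46341606 0.25032578 0.20885581] 0.05725960394703752
```

View pics/c5.png

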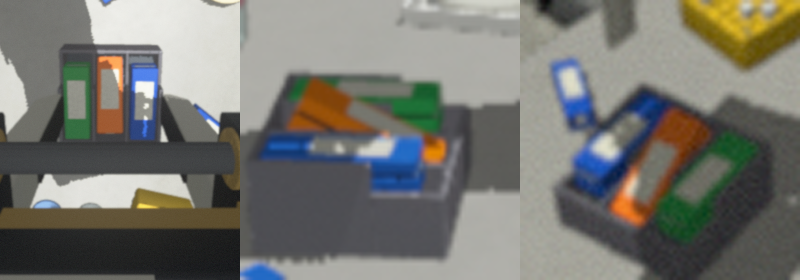

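Orange is tipped and stays put by itself in the side and scene crops. Its raised end is at about side (224,226), matching the 28° model. The press contact also confirms that the real fingertips sit about 37 mm behind the reported TCP. Next I tilt the tool to match the case.

play_rows(
  deltas=[
    {"offset": [0.02,0.002,-0.01],"delta_rot": [1.2,-6.9,0]},
    {"offset": [0.02,0.002,-0.01],"delta_rot": [1.2,-6.9,0]},
    {"offset": [0.02,0.002,-0.01],"delta_rot": [1.2,-6.9,0]},
    {"offset": [0.02,0.002,-0.01],"delta_rot": [1.2,-6.9,0]},
    {"offset": [0,0,0],"delta_rot": [0,0,0]},
  ],
)

```text
time_s: 5.8
tool_pos: [0.5445, 0.258, 0.1615]
tool_rot: [0.244, -0.085, 0.966, 0.02]
wrist_force: [-1.1, 0.7, -0.2]
gripper_width: 0.0577
```

```bash
cat >> h.py <<'E'
def goto(tcp,R=None):
    from workcell import r
    s=r.state();Rc=Ro.from_quat(s["tool_rot"],scalar_first=True)
    print("t",s["time_s"],"d",(np.array(tcp)-s["tool_pos"]).round(4),"F",s["wrist_force"].round(1),s["gripper_width"])
    if R is not None:print("rot",np.degrees((R*Rc.inv()).as_rotvec()).round(2))
    return Rc
def toolR(yaw,tilt): # tilt about yawed y; tool x = -X', y = Y'
    return Ro.from_euler("z",yaw)*Ro.from_euler("y",tilt)*Ro.from_matrix(np.diag([-1.,1,-1]))
E
python3 - <<'E'
from h import *
goto([.5475,.2593,.0909],toolR(.172,-np.radians(28)))
E
```

```text
t 5.8 d [ 0.003   0.0013 -0.0706] F [-1.1  0.7 -0.2] 0.05771354586474555
rot [ 0.07  0.41 -0.21]
```

play_rows(
  deltas=[
    {"offset": [0.003,0.001,-0.035],"delta_rot": [0,0.4,0]},
    {"offset": [0,0,-0.032],"delta_rot": [0,0,0]},
    {"offset": [0,0,0],"delta_rot": [0,0,0]},
  ],
)

```text
time_s: 6.1
tool_pos: [0.5473, 0.2578, 0.0927]
tool_rot: [0.236, -0.084, 0.968, 0.018]
wrist_force: [-0.7, -0.3, 0.1]
gripper_width: 0.0578
```

Run:
```python
from h import *
goto([.5614,.2617,.0644],toolR(.172,-np.radians(28)))
goto([.5753,.2641,.0379])
```

```text
t 6.1 d [ 0.0141  0.0039 -0.0283] F [-0.7 -0.3  0.1] 0.05784115666158457
rot [ 0.37 -0.53 -0.05]
t 6.1 d [ 0.028   0.0063 -0.0548] F [-0.7 -0.3  0.1] 0.05784115666158457
```

play_rows(
  deltas=[
    {"offset": [0.007,0.002,-0.014],"delta_rot": [0.3,-0.5,0]},
    {"offset": [0.007,0.002,-0.014],"delta_rot": [0,0,0]},
    {"offset": [0.004,0.001,-0.008],"delta_rot": [0,0,0]},
    {"offset": [0,0,0],"delta_rot": [0,0,0]},
  ],
)

```text
time_s: 6.5
tool_pos: [0.5685, 0.262, 0.0598]
tool_rot: [0.239, -0.082, 0.967, 0.017]
wrist_force: [-0.7, -0.4, 0.4]
gripper_width: 0.0576
```

Run:
```python
from h import *
import cv2
from workcell import r
goto([.5753,.2641,.0379],toolR(.172,-np.radians(28)))
s=r.state();R=Ro.from_quat(s["tool_rot"],scalar_first=True).as_matrix()
g=s["gripper_width"]/2
P=np.array([s["tool_pos"]+R@[x,y,-.038] for y in(-g,g) for x in(-.0075,.0075)])
q=[.5305,.2563,.172];
th=np.radians(28);c_,s_=np.cos(th),np.sin(th)
E=W(q,[[51*c_-h*s_,y,34+51*s_+h*c_] for y in(-16,16) for h in(15,30)])
f=lambda im,x,y,k:cv2.resize(im[y:y+k,x:x+k],(400,400),interpolation=cv2.INTER_CUBIC)
o=[]
for n,x,y in(("side",205,195),("scene",215,135)):
    im=f(r.read_camera(n)["color"],x,y,66)[...,::-1].copy()
    for A,col in((P,(255,0,255)),(E,(255,255,0))):
        for u in (proj(C[n],A)-[x,y])*400/66:cv2.circle(im,tuple(int(a) for a in u),3,col,-1)
    o.append(im)
cv2.imwrite("pics/c6.png",np.hstack(o))
```

```text
t 6.5 d [ 0.0068  0.0021 -0.0219] F [-0.7 -0.4  0.4] 0.057615002109536954
rot [ 0.37 -0.22  0.19]
```

View pics/c6.png

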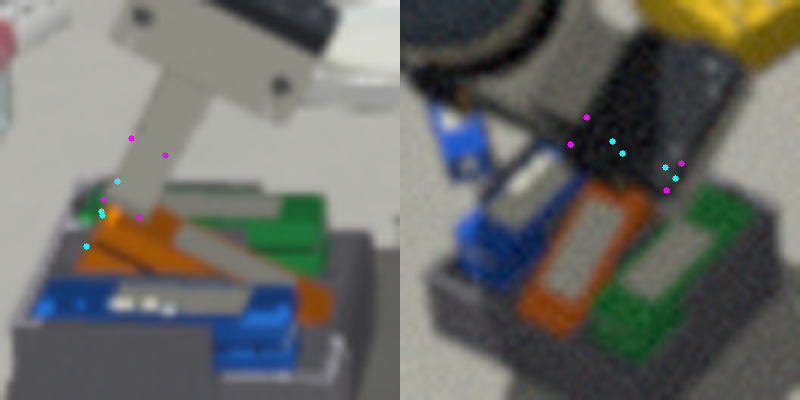

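The side view shows the finger's tip edge at about (105–155, 210), in agreement with the model for tips 38 mm behind the TCP. Orange's raised end lies just below and left of it. Closing the last 22 mm.

play_rows(
  deltas=[
    {"offset": [0.003,0.001,-0.008],"delta_rot": [0.3,-0.2,0.2]},
    {"offset": [0.003,0.001,-0.008],"delta_rot": [0,0,0]},
    {"offset": [0.001,0,-0.004],"delta_rot": [0,0,0]},
  ],
)

```text
time_s: 6.9
tool_pos: [0.5766, 0.2647, 0.0419]
tool_rot: [0.243, -0.084, 0.966, 0.021]
wrist_force: [0.6, -0.1, -0.2]
gripper_width: 0.0577
```

Run:
```python
from h import *
goto([.5753,.2641,.0379],toolR(.172,-np.radians(28)))
```

```text
t 6.9 d [-0.0013 -0.0006 -0.004 ] F [ 0.6 -0.1 -0.2] 0.05773403094030941
rot [-0.06  0.23 -0.03]
```

play_rows(
  deltas=[
    {"offset": [-0.001,0,-0.0035],"delta_rot": [0,0.2,0]},
    {"offset": [0,0,0],"delta_rot": [0,0,0]},
  ],
)

```text
time_s: 7.1
tool_pos: [0.5752, 0.2644, 0.0371]
tool_rot: [0.24, -0.083, 0.967, 0.021]
wrist_force: [-0.3, -0.0, -0.1]
gripper_width: 0.0578
```

play_rows(
  deltas=[
    {"offset": [0,0,0],"delta_rot": [0,0,0]},
    {"offset": [0,0,0],"delta_rot": [0,0,0]},
    {"offset": [0,0,0],"delta_rot": [0,0,0]},
    {"offset": [0,0,0],"delta_rot": [0,0,0]},
    {"offset": [0,0,0],"delta_rot": [0,0,0]},
    {"offset": [0,0,0],"delta_rot": [0,0,0]},
  ],
  gripper=0,
  squeeze=35,
)

```text
time_s: 7.7
tool_pos: [0.575, 0.2644, 0.0375]
tool_rot: [0.24, -0.084, 0.967, 0.021]
wrist_force: [-1.1, 0.5, -0.6]
gripper_width: 0.0314
```

Run:
```python
from h import *
goto([.5753,.2641,.0379],toolR(.172,-np.radians(28)))
```

```text
t 7.7 d [ 0.0003 -0.0003  0.0004] F [-1.1  0.5 -0.6] 0.031385697962442054
rot [-0.01 -0.07 -0.03]
```

Gripped, with an opening of 31.4 mm. Lifting straight up.

play_rows(
  deltas=[
    {"offset": [0,0,0.005],"delta_rot": [0,0,0]},
    {"offset": [0,0,0.01],"delta_rot": [0,0,0]},
    {"offset": [0,0,0.015],"delta_rot": [0,0,0]},
    {"offset": [0,0,0.02],"delta_rot": [0,0,0]},
    {"offset": [0,0,0.02],"delta_rot": [0,0,0]},
    {"offset": [0,0,0.02],"delta_rot": [0,0,0]},
    {"offset": [0,0,0.02],"delta_rot": [0,0,0]},
    {"offset": [0,0,0.02],"delta_rot": [0,0,0]},
  ],
)

```text
time_s: 8.5
tool_pos: [0.5721, 0.264, 0.1709]
tool_rot: [0.237, -0.084, 0.968, 0.021]
wrist_force: [0.6, 0.1, -0.7]
gripper_width: 0.0314
```

play_rows(
  deltas=[
    {"offset": [0,-0.01,0],"delta_rot": [-0.8,4.6,0]},
    {"offset": [0,-0.02,0],"delta_rot": [-0.8,4.6,0]},
    {"offset": [0,-0.02,0],"delta_rot": [-0.8,4.6,0]},
    {"offset": [0,-0.02,0],"delta_rot": [-0.8,4.6,0]},
    {"offset": [0,-0.02,0],"delta_rot": [-0.8,4.6,0]},
    {"offset": [0,-0.02,0],"delta_rot": [-0.8,4.6,0]},
    {"offset": [0,0,0],"delta_rot": [0,0,0]},
  ],
)

```text
time_s: 9.2
tool_pos: [0.5712, 0.1534, 0.1785]
tool_rot: [-0.01, -0.09, 0.996, 0.006]
wrist_force: [0.1, 0.5, -1.7]
gripper_width: 0.0312
```

Run:
```python
from h import *
Rk=toolR(-.012,0)
goto([.540,-.157,.2],Rk)
```

```text
t 9.2 d [-0.0312 -0.3104  0.0215] F [ 0.1  0.5 -1.7] 0.03118667735209188
rot [ -0.7   -1.18 -10.98]
```

play_rows(
  deltas=[
    {"offset": [0.001,-0.015,0],"delta_rot": [-0.1,-0.2,-1.1]},
    {"offset": [0.001,-0.03,0],"delta_rot": [-0.1,-0.2,-1.2]},
    {"offset": [0.001,-0.035,0],"delta_rot": [-0.1,-0.2,-1.2]},
    {"offset": [0.001,-0.035,0],"delta_rot": [-0.1,-0.2,-1.2]},
    {"offset": [0.001,-0.035,0],"delta_rot": [-0.1,-0.2,-1.2]},
    {"offset": [0.001,-0.035,0],"delta_rot": [-0.1,-0.2,-1.2]},
    {"offset": [0.001,-0.035,0],"delta_rot": [0,0,-1.2]},
    {"offset": [0,-0.035,0],"delta_rot": [0,0,-1.2]},
    {"offset": [0,-0.03,0],"delta_rot": [0,0,-1.2]},
    {"offset": [0,-0.015,0],"delta_rot": [0,0,0]},
    {"offset": [0,0,0],"delta_rot": [0,0,0]},
  ],
)

```text
time_s: 10.3
tool_pos: [0.5731, -0.1556, 0.1801]
tool_rot: [0.009, 0.007, 1.0, -0.0]
wrist_force: [0.5, 1.4, -0.7]
gripper_width: 0.0317
```

Run:
```python
from h import *
goto([.5785,-.1575,.1],toolR(-.012,0))
```

```text
t 10.3 d [ 0.0054 -0.0019 -0.0801] F [ 0.5  1.4 -0.7] 0.03172145966274522
rot [0.03 1.05 0.07]
```

play_rows(
  deltas=[
    {"offset": [0.005,-0.002,-0.03],"delta_rot": [0,1.0,0]},
    {"offset": [0,0,-0.04],"delta_rot": [0,0,0]},
    {"offset": [0,0,-0.035],"delta_rot": [0,0,0]},
    {"offset": [0,0,-0.02],"delta_rot": [0,0,0]},
    {"offset": [0,0,0],"delta_rot": [0,0,0]},
  ],
)

```text
time_s: 10.8
tool_pos: [0.5786, -0.1509, 0.0531]
tool_rot: [0.003, 0.004, 1.0, -0.0]
wrist_force: [-1.2, 0.7, -1.0]
gripper_width: 0.0318
```

```bash
cat >> h.py <<'E'
def overlay(name,k=(.540,-.1575,-.012),views=(("side",225,160,80),("scene",310,190,100))):
    import cv2
    from workcell import r
    Rc=goto([.5785,-.158,-.014],toolR(k[2],0));s=r.state();R=Rc.as_matrix()
    L=np.array([[-(x-38.5)/1000,y/1000,-(z+18)/1000] for z in(0,30) for x,y in((-48,-16),(48,-16),(48,16),(-48,16))])
    P=L@R.T+s["tool_pos"];K=W(k,[[x,y,16] for x,y in((-53,-20),(53,-20),(53,20),(-53,20),(-57,126),(57,126),(57,-50),(-57,-50))])
    o=[]
    for n,x,y,w in views:
        im=cv2.resize(r.read_camera(n)["color"][y:y+w,x:x+w],(400,400),interpolation=cv2.INTER_CUBIC)[...,::-1].copy()
        for A,c in((P,(255,0,255)),(K,(255,255,0))):
            for u in ((proj(C[n],A)-[x,y]+.5)*400/w):cv2.circle(im,tuple(int(a) for a in u),2,c,-1)
        o.append(im)
    cv2.imwrite(f"pics/{name}.png",np.hstack(o))
E
python3 - <<'E'
from h import *
overlay("c7")
E
```

```text
t 10.8 d [-0.0001 -0.0071 -0.0671] F [-1.2  0.7 -1. ] 0.03176005587058164
rot [ 0.05  0.39 -0.25]
```

View pics/c7.png

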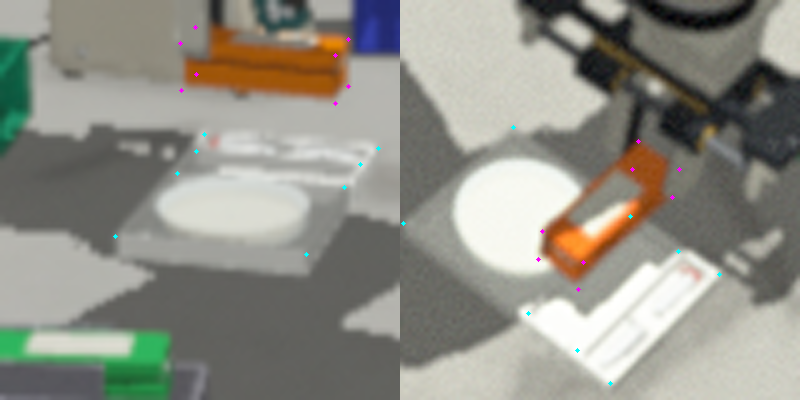

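The case hangs level to within about 1°. The kit corners in the scene view ((610,384), (719,273)) match the model. I still need about −7 mm in y before lowering.

play_rows(
  deltas=[
    {"offset": [0.001,-0.007,-0.005],"delta_rot": [0,0.8,-0.2]},
    {"offset": [0,0,-0.012],"delta_rot": [0,0,0]},
    {"offset": [0,0,-0.012],"delta_rot": [0,0,0]},
    {"offset": [0,0,0],"delta_rot": [0,0,0]},
  ],
)

```text
time_s: 11.3
tool_pos: [0.5838, -0.1594, 0.0289]
tool_rot: [0.001, 0.005, 1.0, -0.002]
wrist_force: [-0.1, 0.4, -1.8]
gripper_width: 0.0316
```

Run:
```python
from h import *
goto([.5795,-.158,-.014],toolR(-.012,0))
```

```text
t 11.3 d [-0.0043  0.0014 -0.0429] F [-0.1  0.4 -1.8] 0.0316300089056843
rot [ 0.27  0.12 -0.07]
```

play_rows(
  deltas=[
    {"offset": [-0.0045,0.0015,-0.004],"delta_rot": [0.2,0.3,0]},
    {"offset": [0,0,-0.008],"delta_rot": [0,0,0]},
    {"offset": [0,0,-0.006],"delta_rot": [0,0,0]},
    {"offset": [0,0,0],"delta_rot": [0,0,0]},
  ],
)

```text
time_s: 11.7
tool_pos: [0.5787, -0.1578, 0.0093]
tool_rot: [-0.002, 0.006, 1.0, -0.0]
wrist_force: [0.6, 1.4, -1.4]
gripper_width: 0.031
```

Run:
```python
from h import *
overlay("c8",views=(("side",235,170,60),("scene",330,210,70)))
```

```text
t 11.7 d [-0.0002 -0.0002 -0.0233] F [ 0.6  1.4 -1.4] 0.030986266240134886
rot [ 0.04 -0.22 -0.06]
```

View pics/c8.png

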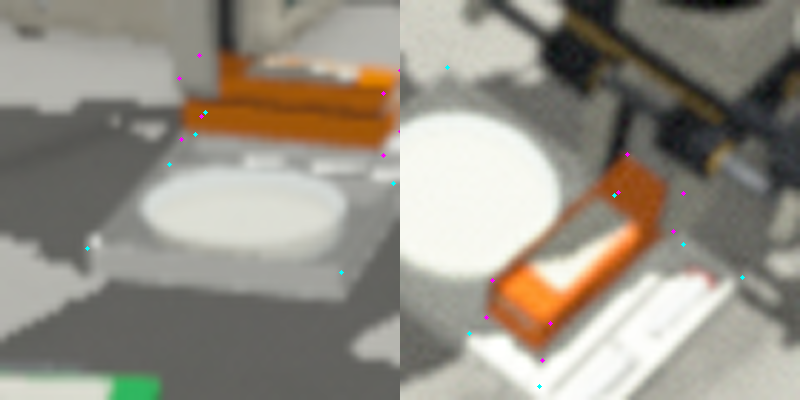

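The case is over the empty lane, with its edges within a few mm of the model (near-end bottom at scene (490,312)–(540,350)). Lowering gently under force watch.

play_rows(
  deltas=[
    {"offset": [0.001,0,-0.006],"delta_rot": [0,0,0]},
    {"offset": [0,0,-0.006],"delta_rot": [0,0,0]},
    {"offset": [0,0,-0.003],"delta_rot": [0,0,0]},
  ],
)

```text
time_s: 12.1
tool_pos: [0.581, -0.1582, -0.0051]
tool_rot: [-0.0, 0.005, 1.0, -0.001]
wrist_force: [0.3, 0.7, -1.1]
gripper_width: 0.0315
```

play_rows(
  deltas=[
    {"offset": [0,0,-0.002],"delta_rot": [0,0,0]},
    {"offset": [0,0,-0.002],"delta_rot": [0,0,0]},
  ],
)

```text
time_s: 12.3
tool_pos: [0.5809, -0.1581, -0.0098]
tool_rot: [-0.001, 0.005, 1.0, -0.001]
wrist_force: [-0.4, 0.3, -1.6]
gripper_width: 0.0318
```

play_rows(
  deltas=[
    {"offset": [-0.001,0,-0.002],"delta_rot": [0,0,0]},
    {"offset": [0,0,-0.001],"delta_rot": [0,0,0]},
  ],
)

```text
time_s: 12.5
tool_pos: [0.5797, -0.1581, -0.0132]
tool_rot: [-0.001, 0.005, 1.0, -0.001]
wrist_force: [0.1, -0.1, -0.9]
gripper_width: 0.0314
```

play_rows(
  deltas=[
    {"offset": [0,0,-0.001],"delta_rot": [0,0,0]},
    {"offset": [0,0,-0.001],"delta_rot": [0,0,0]},
  ],
)

```text
time_s: 12.7
tool_pos: [0.5801, -0.1582, -0.014]
tool_rot: [-0.001, 0.005, 1.0, -0.001]
wrist_force: [-7.0, 2.9, 18.3]
gripper_width: 0.0318
```

Contact came at 18 N and z = −14 mm, exactly the predicted floor height. I'll relieve the force, open a little and check.

play_rows(
  deltas=[
    {"offset": [0,0,0.0005],"delta_rot": [0,0,0]},
  ],
)

```text
time_s: 12.8
tool_pos: [0.5802, -0.1582, -0.0132]
tool_rot: [-0.0, 0.005, 1.0, -0.001]
wrist_force: [0.0, -0.8, -0.1]
gripper_width: 0.0316
```

play_rows(
  deltas=[
    {"offset": [0,0,0],"delta_rot": [0,0,0]},
    {"offset": [0,0,0],"delta_rot": [0,0,0]},
    {"offset": [0,0,0],"delta_rot": [0,0,0]},
    {"offset": [0,0,0],"delta_rot": [0,0,0]},
  ],
  gripper=48,
)

```text
time_s: 13.2
tool_pos: [0.5805, -0.1583, -0.0129]
tool_rot: [0.0, 0.005, 1.0, -0.001]
wrist_force: [0.1, 0.0, 0.8]
gripper_width: 0.0446
```

play_rows(
  deltas=[
    {"offset": [0,0,0.01],"delta_rot": [0,0,0]},
    {"offset": [0,0,0.03],"delta_rot": [0,0,0]},
    {"offset": [0,0,0.04],"delta_rot": [0,0,0]},
    {"offset": [0,0,0.04],"delta_rot": [0,0,0]},
    {"offset": [0,0,0.04],"delta_rot": [0,0,0]},
    {"offset": [-0.04,0.02,0.02],"delta_rot": [0,0,0]},
    {"offset": [-0.04,0.03,0],"delta_rot": [0,0,0]},
    {"offset": [-0.04,0.03,0],"delta_rot": [0,0,0]},
    {"offset": [-0.04,0.03,0],"delta_rot": [0,0,0]},
    {"offset": [0,0,0],"delta_rot": [0,0,0]},
  ],
)

```text
time_s: 14.2
tool_pos: [0.4146, -0.0461, 0.179]
tool_rot: [0.003, 0.006, 1.0, -0.002]
wrist_force: [1.5, 0.1, 0.1]
gripper_width: 0.0445
```

Run:
```python
from h import *
import cv2
from workcell import r
print(r.state()["tool_pos"])
k=(.540,-.1575,-.012)
P=W(k,[[x,y,34] for x,y in((-48,-16),(48,-16),(48,16),(-48,16))])
o=[]
V=[("side",235,170,60),("scene",320,210,75)]
for n,x,y,w in V:
    im=cv2.resize(r.read_camera(n)["color"][y:y+w,x:x+w],(400,400),interpolation=cv2.INTER_CUBIC)[...,::-1].copy()
    for u in ((proj(C[n],P)-[x,y]+.5)*400/w):cv2.circle(im,tuple(int(a) for a in u),2,(255,0,255),-1)
    o.append(im)
cv2.imwrite("pics/c9.png",np.hstack(o))
```

```text
[ 0.41460396 -0.04612523  0.17902228]
```

View pics/c9.png

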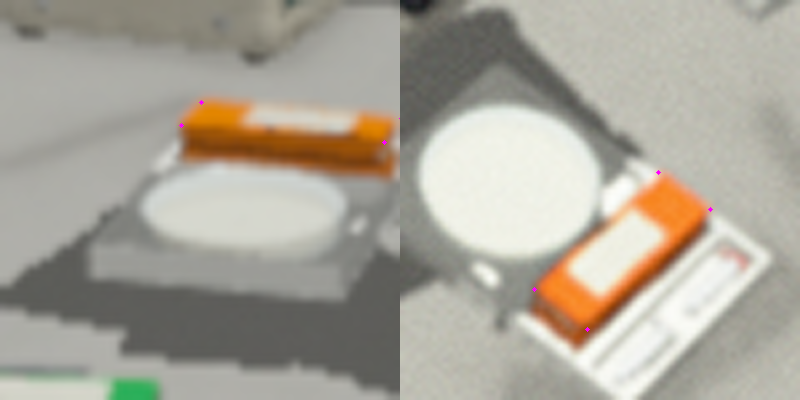

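The final views show orange flat in the lane, label up, with its top corners on the model points (scene (535,290), (588,329), (658,172), (710,209)). The petri dish and tubes look in place. One numeric check on blue, green and the rest, then I hand in.

Run:
```python
from h import *
import cv2
from workcell import r
for n,(x0,x1,y0,y1) in(("side",(205,270,222,262)),("scene",(218,282,148,205))):
    a=C[n]["color"];b=r.read_camera(n)["color"]
    for nm,lo,hi in(("blue",(100,120,60),(125,255,255)),("green",(50,120,50),(85,255,255))):
        f=lambda i:np.array(np.where(cv2.inRange(cv2.cvtColor(i,cv2.COLOR_RGB2HSV),lo,hi)[y0:y1,x0:x1])).mean(1).round(1)
        print(n,nm,f(a),f(b))
r.finish_job()
```

```text
side blue [25.6 31.9] [25.6 32.1]
side green [ 7.5 33. ] [10.2 37.7]
scene blue [18.9 16.5] [19.6 16.3]
scene green [32.8 39.9] [39.3 34.9]
the job is handed in; nothing more can be done
```

I pressed the orange case's trough end until it rocked up and stayed tipped on its own. I then gripped its raised end with the tool tilted to match, lifted it out, levelled it, and lowered it into the empty lane until it touched the floor (18 N). I let go there, backed away and handed the job in at about 14 s of the 51 s allowed. There was no verdict to read.

**Reported tool position:** the real fingertips were about 38 mm behind the reported TCP. It showed up in the cameras and as no contact where the case top should have been. I corrected for it.

**Last checks:**
- **Orange case:** flat in the lane, label up, with its top corners within about 1–2 mm of the target in both views.
- **Petri dish and microtubes:** they look unmoved, judged by eye only.
- **Blue case:** its position in the images shifted by less than 1 pixel.
- **Green case:** this check disagreed. Its colour centroid moved by 5–8 pixels between the start and end pictures. The likely cause is that its side face came into view and the light changed once orange was gone. It looked level in its pocket in the views I saw, but I handed in without resolving this.

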